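# Find the weak jar seat and push its tag down

### The arm

A 6-joint arm with a two-finger parallel gripper is mounted at the origin on a cart in front of the work surface, level with it; the furniture and walls round the work are solid. World frame = base frame: x ahead of the robot, y to its left, z up, the work surface at z = 0. Lengths are in m, angles in rad, forces in N, time in s.
With the tool pointing down it reaches from about 0.3 to 0.875 m from the base axis. Payload 6.4 kg.
Tool frame: the origin (TCP) lies at the very end of the fingers, on their centre line; the grasp point (between the pads) lies manip.hold_point_z behind it (manip.hold_point_z is the distance from the TCP to the grasp point, in m); z points along the fingers, y is the line along which they close (so a half turn about z gives the same grasp; the last joint's range is limited). The gripper opens to 85 mm and grips with 20 to 120 N. Pads are 22 mm wide; open, the fingers measure 114 mm over their backs; the gripper's body (76 mm by 85 mm) begins 54 mm behind the grasp point. The pads swing forward as they close: fully open they stand 13 mm farther back than shut.
Start: joints at [1.084, 0.181, 1.607, -0, 1.354, -0.206], TCP at [0.159, 0.552, 0.231] pointing down, gripper open.
Joint ranges: [-2.99, 2.99], [-0.89, 2.07], [0.3, 2.58], [-1.14, 4.28], [0, 2.63], [-3.12, 3.12]. Speed limits (rad/s): [2.57, 2.57, 3.01, 3.14, 3.14, 3.14].

### API

Orientations are given as a rotation vector (axis times angle).
In Python, from cell import manip gives the robot as it stands. Calls block until the motion is done:
- manip.move_pose(position, orientation): joint-space move of the TCP to a pose.
- manip.move_straight(position, orientation=None, vel=0.15): straight line of the TCP; orientation=None keeps the orientation; vel is the mean speed in m/s.
- manip.move_joints(angles): joint-space move.
- manip.set_gripper(opening, strength=None): finger opening in m; strength is the grip in N (None keeps the last); returns when the fingers have stopped.
- manip.hold(seconds).
- manip.inverse_kinematics(position, orientation): joint angles nearest the present ones, or None.
- manip.read_state(): the state.
- manip.get_image(name): name is "side" or "top"; returns (picture, depth): 384x512x3 uint8, blue, green, red; 384x512 float32, m along the optical axis (not along the pixel's ray), 0 where there is no reading.
- manip.camera_info(name): a dict with "fx", "fy", "cx", "cy" (pixels), "R" (3x3) and "t" (3): a world point X has camera coordinates R X + t. Camera axes: x right, y down, z forward; pixel columns grow to the right and rows downward; lengths in m; the calibration is good to about 2 mm. A picture is of the moment at which its call begins. camera_info takes no time and is no camera call.
A pose or a line that the arm cannot do raises manip.Unreachable and nothing moves.
- manip.hand_in(): hands the job in; it is judged then, once.
The state is a dict: "time_s": time; "joint_positions": joint angles; "joint_velocities": joint speeds; "tau": joint torques, N m; "position": TCP position; "orientation": TCP orientation; "wrist_force": force on the tool from outside, world axes, zero at the start; "wrist_torque": the same for the moment, N m; "opening": finger opening in m; "finger_force": force on a finger pad.
Only numpy, scipy, OpenCV 4.12 (cv2) and the standard library are available. Lean on these libraries where they do the work, as an engineer would, in place of code of your own. Each camera call takes 0.05 s, during which the arm holds its last target. There are 200 camera calls.

### The job

One of the three spring-mounted jar seats on the capping jig has gone weak. Press the black seats down with a fingertip to find the one that gives most easily, then push the white tag just to the right of that seat, on the same grey block, fully down, so that it gets a new spring. Pull nothing up, leave the other two tags up, and leave the jars, the cap, the pen and the tools as they are.

Things in the scene. Friction and masses are not known exactly. Their poses are not given: they have to be found in the camera images.
- jig: Aluminium base plate of the capping jig, 120 (x) x 390 (y) x 10 mm, fixed to the table. Origin: centre of its underside; x away from the robot, y left along the row, z up. It carries three units that look alike, 125 mm apart along y, each a grey block with a black round seat on a coil spring and, 52 mm to the right (-y) of it, its white tag. Only the springs' stiffness differs.
- seat_place_1 (a point): Centre of the top of the left (+y) seat while up, a point fixed to the jig (does not move with the seat), 62 mm above the table; axes as the jig's. The seat is a round disc 48 mm across with a black rubber top, on a coil spring in a steel cup; it goes 12 mm straight down.
- tag_place_1 (a point): Centre of the top of the left (+y) tag at joint value 0 (up), a point fixed to the jig (does not move with the tag), 72 mm above the table; axes as the jig's. The tag is a white T, head 32 (x) x 20 (y) x 8 mm, in a dark steel holder whose top is 48 mm above the table; it goes 14 mm straight down, its head then 2 mm above the holder.
- seat_place_2 (a point): Centre of the top of the middle seat while up, a point fixed to the jig (does not move with the seat), 62 mm above the table; axes as the jig's. The seat is a round disc 48 mm across with a black rubber top, on a coil spring in a steel cup; it goes 12 mm straight down.
- tag_place_2 (a point): Centre of the top of the middle tag at joint value 0 (up), a point fixed to the jig (does not move with the tag), 72 mm above the table; axes as the jig's. The tag is a white T, head 32 (x) x 20 (y) x 8 mm, in a dark steel holder whose top is 48 mm above the table; it goes 14 mm straight down, its head then 2 mm above the holder.
- seat_place_3 (a point): Centre of the top of the right (-y) seat while up, a point fixed to the jig (does not move with the seat), 62 mm above the table; axes as the jig's. The seat is a round disc 48 mm across with a black rubber top, on a coil spring in a steel cup; it goes 12 mm straight down.
- tag_place_3 (a point): Centre of the top of the right (-y) tag at joint value 0 (up), a point fixed to the jig (does not move with the tag), 72 mm above the table; axes as the jig's. The tag is a white T, head 32 (x) x 20 (y) x 8 mm, in a dark steel holder whose top is 48 mm above the table; it goes 14 mm straight down, its head then 2 mm above the holder.
- seat_a (a joint): Spring travel of a jar seat, a number in m: 0 at rest (up), positive pressed down, 0.012 at its stop; it springs back when let go. Linear spring: the softest takes about 4 N to its stop, the other two over twice that (up to 15 N). The letter is a serial mark, NOT a place: which unit a, b, c stands at which place changes from start to start; seat and tag of one letter share a unit.
- tag_a (a joint): Marker tag on the same unit as the seat of this letter, a number in m: up at the start (-0.001 to 0.002), positive when pushed down, 0.014 at its lower stop. Held by friction alone (about 3 N to move it), it stays where it is left; it could also be pulled up to -0.008. The letter does not tell the place.
- seat_b (a joint): Spring travel of a jar seat, a number in m: 0 at rest (up), positive pressed down, 0.012 at its stop; it springs back when let go. Linear spring: the softest takes about 4 N to its stop, the other two over twice that (up to 15 N). The letter is a serial mark, NOT a place: which unit a, b, c stands at which place changes from start to start; seat and tag of one letter share a unit.
- tag_b (a joint): Marker tag on the same unit as the seat of this letter, a number in m: up at the start (-0.001 to 0.002), positive when pushed down, 0.014 at its lower stop. Held by friction alone (about 3 N to move it), it stays where it is left; it could also be pulled up to -0.008. The letter does not tell the place.
- seat_c (a joint): Spring travel of a jar seat, a number in m: 0 at rest (up), positive pressed down, 0.012 at its stop; it springs back when let go. Linear spring: the softest takes about 4 N to its stop, the other two over twice that (up to 15 N). The letter is a serial mark, NOT a place: which unit a, b, c stands at which place changes from start to start; seat and tag of one letter share a unit.
- tag_c (a joint): Marker tag on the same unit as the seat of this letter, a number in m: up at the start (-0.001 to 0.002), positive when pushed down, 0.014 at its lower stop. Held by friction alone (about 3 N to move it), it stays where it is left; it could also be pulled up to -0.008. The letter does not tell the place.
- near_jar: Filled glass jar with a gold-coloured cap, 66 mm across, 91 mm high, standing just right of the jig; a bystander. Origin at the centre of its underside.
- spare_cap: Loose gold-coloured jar cap, 63 mm across, 14 mm high, lying just left of the jig; a bystander. Origin at the centre of its underside.
- pen: Black-capped white marker pen, 138 mm long, 19 mm thick, lying on the jig's plate along the row, behind the three units; a bystander. Origin at the middle of its underside.
- open_jar: Empty open glass jar, 66 mm across, 87 mm high, far left behind the jig; a bystander. Origin at the centre of its underside.
- counter: Hand tally counter, 76 x 50 x 22 mm, lying far left behind the jig; a bystander. Origin at the middle of its underside.
- wrench: Jar cap wrench with a black cross handle, 71 x 134 x 68 mm, left of the jig; a bystander. Origin at the middle of its underside.

How it is judged:
On the way, in this order (a step that is already met when the one before it is completed fails the run):
1. a finger presses the softest seat down by at least 4 mm while its tag is still up (value of joint seat_b above 0.004 m and value of joint tag_b below 0.005 m and contact force between the fingers and anything else above 0.5 N), for 0.05 s.
2. the tag of the softest seat is pushed down, to within 3 mm of its stop (value of joint tag_b above 0.011 m), for 0.1 s.
At the end, for the whole second after the job is handed in: The tag of the softest seat is down (within 3 mm of its lower stop), the other two tags are up (pushed less than 5 mm down, pulled less than 4 mm up), and all three seats have sprung back to within 3 mm of rest (value of joint tag_b above 0.011 m and value of joint tag_a between -0.004 and 0.005 m and value of joint tag_c between -0.004 and 0.005 m and value of joint seat_a between -0.003 and 0.003 m and value of joint seat_b between -0.003 and 0.003 m and value of joint seat_c between -0.003 and 0.003 m); the robot touches nothing.
It fails at once if the tag of a seat that is not the softest is pushed down by 5 mm or more (value of joint any of tag_a, tag_c above 0.005 m).
It fails at once if a seat or a tag is pulled up by 4 mm or more (value of joint any of seat_a, seat_b, seat_c, tag_a, tag_b, tag_c below -0.004 m).
It fails at once if a bystander (jar, cap, pen, counter, wrench) is lifted or shifted by more than 20 mm, or a jar is tipped (distance of any of near_jar, spare_cap, pen, open_jar, counter, wrench from where it was at the start of the episode above 0.02 m or angle between any of near_jar, open_jar's own z axis and vertical above 0.35 rad).
It also fails if it takes over 46 s, if anything falls off the work surface, if the arm or the gripper's body presses on something with over 40 N, if the wrist force passes 120 N, or if a joint passes its speed limit or range.

## Working session

There is one attempt and no reset: what is moved stays moved. The work goes in short steps, each a Python script; the robot and the scene stay as the last script left them, time stands still between calls to the robot, and variables do not carry over. Pictures are saved under pics/ and viewed, at most 10 in all, crops included, and the job is handed in when it is done.

```bash
mkdir -p pics
python3 - <<'E'
from cell import manip
import cv2,numpy as np
for n in("top","side"):
    p,d=manip.get_image(n); cv2.imwrite(f"pics/{n}0.png",p); np.save(f"{n}_d.npy",d)
    c=manip.camera_info(n); print(n,{k:np.round(v,4).tolist() for k,v in c.items() if k in("R","t","fx","cx","fy","cy")})
print(manip.read_state(),manip.hold_point_z)
E
```

```text
top {'fx': 361.04, 'fy': 361.04, 'cx': 254.7958, 'cy': 199.5261, 'R': [[0.0236, -0.9993, 0.0279], [-0.9897, -0.0273, -0.1402], [0.1409, -0.0243, -0.9897]], 't': [0.0257, 0.5355, 1.0862]}
side {'fx': 351.9053, 'fy': 351.9053, 'cx': 260.307, 'cy': 189.1054, 'R': [[-0.97, 0.2429, 0.0061], [0.1936, 0.7879, -0.5846], [-0.1468, -0.5659, -0.8113]], 't': [0.5093, -0.0965, 1.3739]}
{'time_s': 0.1, 'joint_positions': array([ 1.08368306e+00,  1.81492840e-01,  1.60789169e+00,  1.02833252e-06,
        1.35381855e+00, -2.06288785e-01]), 'joint_velocities': array([-2.15032248e-06,  1.01619776e-04, -9.83150663e-05,  1.11717084e-03,
       -2.94944370e-05,  5.11799276e-04]), 'tau': array([-1.52313287e-04, -4.45876586e+01, -3.52237165e+01, -2.02992301e-04,
        4.24596088e-03, -4.30020248e-05]), 'position': array([0.15909958, 0.5520347 , 0.23046747]), 'orientation': array([-4.39593509e-01, -3.11013060e+00,  2.37818923e-03]), 'wrist_force': array([-0.61101124, -0.29043793, -0.33918411]), 'wrist_torque': array([ 0.02021919, -0.01982058,  0.0526086 ]), 'finger_force': 0.0, 'opening': 0.08508009243288048} 0.0187
```

View pics/top0.png

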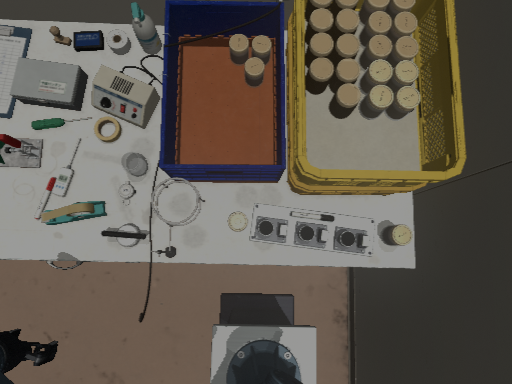

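View pics/side0.png

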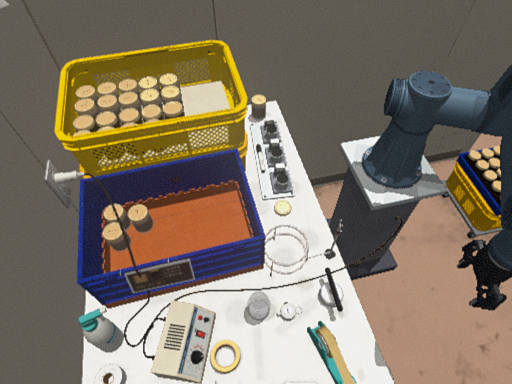

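The top view shows the seats at about (267,228), (308,234) and (348,240), each with its tag about 14 px to the right. The pen lies behind them and the crates stand behind the jig. I'll zoom in and deproject.

```bash
cat > h.py <<'E'
import numpy as np,cv2
from cell import manip
def ray(n,u,v,z):
    "world point on pixel ray at height z"
    c=manip.camera_info(n);R=np.array(c["R"]);o=-R.T@np.array(c["t"])
    r=R.T@np.array([(u-c["cx"])/c["fx"],(v-c["cy"])/c["fy"],1]);return o+r*(z-o[2])/r[2]
def proj(n,X):
    c=manip.camera_info(n);p=np.array(c["R"])@X+np.array(c["t"]);return np.array([c["fx"]*p[0]/p[2]+c["cx"],c["fy"]*p[1]/p[2]+c["cy"]])
def cloud(n,d):
    c=manip.camera_info(n);v,u=np.indices(d.shape)
    P=np.stack([(u-c["cx"])/c["fx"]*d,(v-c["cy"])/c["fy"]*d,d],-1)-np.array(c["t"]);return P@np.array(c["R"])
E
python3 - <<'E'
from h import *
p=cv2.imread("pics/top0.png");d=np.load("top_d.npy")
cv2.imwrite("pics/crop.png",cv2.resize(p[195:265,245:380],None,fx=5.9,fy=5.9,interpolation=cv2.INTER_CUBIC))
P=cloud("top",d)
for u,v in[(267,228),(308,234),(348,240),(281,230),(322,236),(361,241)]: print(u,v,P[v,u].round(3),ray("top",u,v,.062).round(3))
# obstacle tall points nearby
m=(P[...,2]>.1)&(P[...,0]>.25)&(P[...,0]<.6)&(abs(P[...,1]+.1)<.35)&(d>0)
print("tall: xmin",P[m][:,0].min(),"zmax",P[m][:,2].max())
E
```

```text
267 228 [0.445 0.001 0.065] [0.446 0.001 0.062]
308 234 [ 0.43  -0.122  0.065] [ 0.431 -0.123  0.062]
348 240 [ 0.416 -0.244  0.064] [ 0.416 -0.244  0.062]
281 230 [ 0.44  -0.04   0.072] [ 0.441 -0.041  0.062]
322 236 [ 0.425 -0.163  0.071] [ 0.426 -0.165  0.062]
361 241 [ 0.414 -0.29   0.044] [ 0.414 -0.284  0.062]
tall: xmin 0.4569993237865476 zmax 0.362262560698814
```

View pics/crop.png

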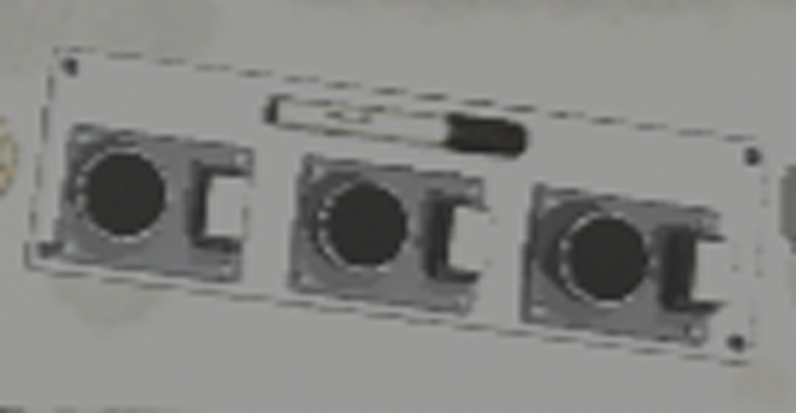

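```bash
cat >> h.py <<'E'
from scipy.spatial.transform import Rotation as Ro
S=np.array([ray("top",244.6+x/5.9,194.6+y/5.9,.062) for x,y in[(123,194),(364,224),(606,258)]])
ey=(S[0]-S[2]);L=np.linalg.norm(ey);ey/=L;ex=np.cross(ey,[0,0,1])
C=S.mean(0);S=np.array([C+ey*k*.125 for k in(1,0,-1)])
T=S-ey*.052;T[:,2]=.072
def ori(s=1):
    y=s*ex;z=np.array([0,0,-1.]);return Ro.from_matrix(np.stack([np.cross(y,z),y,z],1)).as_rotvec()
E
python3 - <<'E'
from h import *
print("span",L,"ex",ex.round(3),"S",S.round(4),"T",T.round(4))
for t in T: print((proj("top",t)-[244.6,194.6])*5.9)
P=cloud("top",np.load("top_d.npy")).reshape(-1,3)
for q in list(S)+list(T):
    for h in(.1,.2,.3):
        m=(P[:,2]>h)&(P[:,2]<.5);print(h,np.hypot(*(P[m,:2]-q[:2]).T).min().round(3),end=' ')
    print()
    for s in(1,-1):print(s,manip.inverse_kinematics(np.r_[q[:2],.09],ori(s)))
E
```

```text
span 0.2494031811890156 ex [ 0.994 -0.106  0.   ] S [[ 0.4474  0.0063  0.062 ]
 [ 0.4341 -0.118   0.062 ]
 [ 0.4209 -0.2423  0.062 ]] T [[ 0.4418 -0.0454  0.072 ]
 [ 0.4286 -0.1697  0.072 ]
 [ 0.4153 -0.294   0.072 ]]
[225.09511422 205.47126451]
[469.42398336 237.84830744]
[713.23000717 270.15606594]
0.1 0.13 0.2 0.13 0.3 0.13 
1 [-2.52311567e-01  8.47430563e-02  2.03431336e+00 -4.44089210e-16
  1.02253623e+00 -1.46115254e-01]
-1 [-2.52311567e-01  8.47430563e-02  2.03431336e+00 -8.88178420e-16
  1.02253623e+00  2.99547740e+00]
0.1 0.11 0.2 0.11 0.3 0.11 
1 [-5.30306749e-01  9.01524320e-02  2.02837938e+00 -4.44089210e-16
  1.02306085e+00 -4.24110436e-01]
-1 [-5.30306749e-01  9.01524320e-02  2.02837938e+00 -8.88178420e-16
  1.02306085e+00  2.71748222e+00]
0.1 0.125 0.2 0.125 0.3 0.125 
1 [-7.67352949e-01  1.66743787e-01  1.94094915e+00 -4.44089210e-16
  1.03389972e+00 -6.61156636e-01]
-1 [-7.67352949e-01  1.66743787e-01  1.94094915e+00 -8.88178420e-16
  1.03389972e+00  2.48043602e+00]
0.1 0.114 0.2 0.114 0.3 0.114 
1 [-3.70785947e-01  7.75759734e-02  2.04212598e+00 -4.44089210e-16
  1.02189070e+00 -2.64589634e-01]
-1 [-3.70785947e-01  7.75759734e-02  2.04212598e+00 -8.88178420e-16
  1.02189070e+00  2.87700302e+00]
0.1 0.116 0.2 0.116 0.3 0.116 
1 [-6.35385717e-01  1.14394256e-01  2.00139318e+00 -4.44089210e-16
  1.02580522e+00 -5.29189404e-01]
-1 [-6.35385717e-01  1.14394256e-01  2.00139318e+00 -8.88178420e-16
  1.02580522e+00  2.61240325e+00]
0.1 0.131 0.2 0.131 0.3 0.131 
1 [-8.49550363e-01  2.14632092e-01  1.88311964e+00 -4.44089210e-16
  1.04384092e+00 -7.43354050e-01]
-1 [-8.49550363e-01  2.14632092e-01  1.88311964e+00 -8.88178420e-16
  1.04384092e+00  2.39823860e+00]
```

The seat span (249 mm) and the projected tags both match the image. Next I press the seats with the fingers closed.

Run:
```python
from h import *
o=ori(1)
manip.set_gripper(0.0)
fz=lambda:np.mean([(manip.hold(.03),manip.read_state()["wrist_force"][2])[1] for _ in range(4)])
for i,q in enumerate(S):
    if i==0: manip.move_pose(np.r_[q[:2],.12],o)
    else: manip.move_straight(np.r_[q[:2],.085],vel=.15)
    if i==0: manip.move_straight(np.r_[q[:2],.085],vel=.1)
    manip.hold(.3);b=fz();out=[]
    for z in(.066,.063,.061,.059,.057,.055):
        manip.move_straight(np.r_[q[:2],z],vel=.04);manip.hold(.1)
        f=fz()-b;out.append((round(manip.read_state()["position"][2],4),round(f,2)))
        if f>12:break
    print(i+1,round(b,2),out)
    manip.move_straight(np.r_[q[:2],.085],vel=.1)
s=manip.read_state();print(s["time_s"],s["opening"])
p,d=manip.get_image("top");cv2.imwrite("pics/c1.png",cv2.resize(p[150:290,200:400],None,fx=4,fy=4))
```

```text
1 -0.08 [(np.float64(0.0662), np.float64(-0.27)), (np.float64(0.063), np.float64(-0.17)), (np.float64(0.061), np.float64(0.25)), (np.float64(0.0591), np.float64(0.84)), (np.float64(0.0571), np.float64(1.63)), (np.float64(0.0551), np.float64(2.13))]
2 0.19 [(np.float64(0.0662), np.float64(-0.12)), (np.float64(0.063), np.float64(0.02)), (np.float64(0.0611), np.float64(0.2)), (np.float64(0.0591), np.float64(2.18)), (np.float64(0.0571), np.float64(3.45)), (np.float64(0.0552), np.float64(4.77))]
3 0.04 [(np.float64(0.0662), np.float64(-0.1)), (np.float64(0.063), np.float64(0.21)), (np.float64(0.0611), np.float64(1.34)), (np.float64(0.0592), np.float64(3.89)), (np.float64(0.0573), np.float64(6.13)), (np.float64(0.0555), np.float64(8.06))]
18.05 0.0001089243706396858
```

View pics/c1.png

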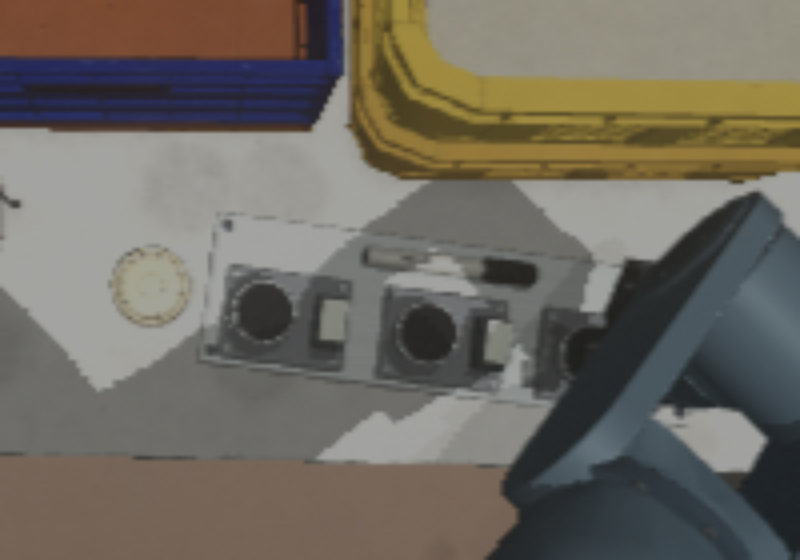

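Seat 1 (left) is the soft one, at about 0.33 N/mm against 0.66 and 1.1. The picture shows tags 1 and 2 still up at (333,322) and (497,345), and the seats, pen and cap in place. Now I push tag 1.

Run:
```python
from h import *
q=T[0];fz=lambda:manip.read_state()["wrist_force"][2]
p=manip.read_state()["position"]
manip.move_straight(np.r_[p[:2],.11],vel=.15)
manip.move_straight(np.r_[q[:2],.11],vel=.15)
manip.move_straight(np.r_[q[:2],.078],vel=.1);manip.hold(.3);b=fz()
for z in(.070,.066,.062,.060,.059,.058,.057,.0565,.056):
    manip.move_straight(np.r_[q[:2],z],vel=.04);manip.hold(.15)
    f=fz()-b;print(manip.read_state()["position"][2].round(4),f.round(2))
    if f>12:break
manip.move_straight(np.r_[q[:2],.12],vel=.1)
manip.move_straight(np.r_[q[:2]+[-.08,-.1],.2],vel=.2);manip.hold(.3)
s=manip.read_state();print(s["time_s"],s["wrist_force"])
p,d=manip.get_image("top");P=cloud("top",d)
for t in T:
    u,v=proj("top",t).round().astype(int);print(P[v-1:v+2,u-1:u+2,2].round(3).tolist())
p2,_=manip.get_image("side")
cv2.imwrite("pics/c2.png",np.vstack([cv2.resize(p[195:265,225:385],(640,280)),cv2.resize(p2[110:210,230:330],(300,300))[:, :].copy() if 0 else cv2.resize(p2[115:205,200:360],(640,320))]))
```

```text
0.0698 -0.84
0.0659 -0.22
0.0619 -1.41
0.0599 0.66
0.059 0.35
0.058 2.18
0.0579 13.31
25.5417 [ 0.59719813  0.2375494  -1.35732426]
[[0.059, 0.058, 0.058], [0.057, 0.058, 0.058], [0.06, 0.061, 0.058]]
[[0.071, 0.073, 0.074], [0.069, 0.071, 0.074], [0.07, 0.071, 0.072]]
[[0.556, 0.556, 0.557], [0.557, 0.557, 0.557], [0.558, 0.558, 0.559]]
```

View pics/c2.png

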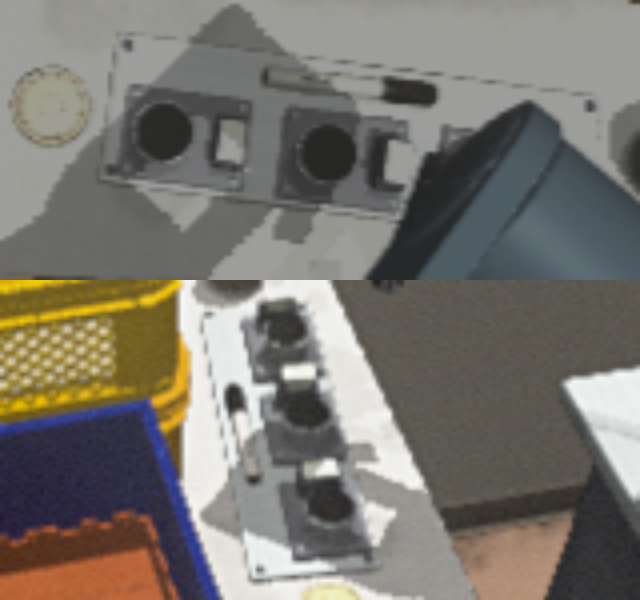

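Tag 1 is fully down: its top is at 0.058 m and it hit a hard stop at 13 N. Tag 2 is up at 0.072 m, the side view shows tag 3 up, and the cap and pen have not moved. The gripper is clear.

```bash
python3 -c "
from cell import manip
print(manip.hand_in())"
```

```text
the job is handed in; nothing more can be done
None
```

The left seat was the weak one (about 4 N to its stop, the other two roughly two and three times stiffer), so I pushed its tag fully down, left the other two tags up, and handed the job in at about 26 s; the result was not reported back.

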